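Open the pick-up kiln and hook its lid back

TASK

Open the little pick-up kiln: take the lid's wooden handle, swing the lid up and back past upright until it rests on the two bumpers of the rear frame by itself, without letting it slam, and let go. Then swing in the frame's snap hook and press its sprung gate against the yellow eye on the lid's side until the eye passes and the gate springs shut, so the lid cannot fall. Leave the glassmaker's things lying round about where they are.

Things in the scene. Friction and masses are not known exactly. Their poses are not given: they have to be found in the camera images.
- kiln: Fixed kiln, metal case 360 mm deep (x from -150 to 210 mm in this frame), 310 mm wide, 130 mm high; rear half of the top fixed, chamber under a front half-lid. Origin on the table right under the lid's hinge line at mid-width; x to the kiln's back, y to its left, z up. Two 30 mm square uprights 470 mm high at x = 175, y = -185 and 185 mm carry the lamp; two bumpers 222 mm up stop the lid.
- lamp (a point): Centre of the underside of the work lamp, 426 mm up: an aluminium bar 45 mm deep (kiln x = 52 to 98 mm), 24 mm high, 420 mm long along the kiln's y, on two arms from the uprights. It hangs over the open lid's handle and next to the hook's mouth, so there the tool must come in leaning, fingers pointing forward and down, some 40 degrees from vertical.
- lid (a joint): Lid angle, rad: 0 shut (level), grows as the front edge goes up and back, balanced at about 1.5, stopped by the bumpers at 1.85 (16 degrees past upright), where it rests by its own weight. The lid weighs about 0.9 kg (4 N at the handle lifts it); the hinge has little friction and some damping, so it goes over gently if let go just past balance.
- lid_hinge (a point): Point on the hinge axis at mid-width, 142 mm above the table. Axes are the lid's own: those of the kiln when shut, turning about y as it opens. The lid is a slab from 10 to 140 mm in front of the hinge, 240 mm wide, 35 mm thick.
- lid_handle (a point): Middle of the handle, a smooth round wooden bar of 12 mm diameter, 120 mm long along y, held at both ends by 10 mm posts (lid frame: -187, 0, 5 mm). A 41 mm gap is free between the bar and the lid's front edge. The bar may turn in the fingers as the lid swings. Lid shut: 147 mm above the table; fully open: 320 mm.
- eye (a point): Middle of the outer bar of the yellow eye, a rigid staple of 10 mm round bar on the lid's right side (lid frame: -90, -162, 5 mm). That bar is 60 mm long along the lid's x, so with the lid fully open it stands nearly upright, its middle at (30, -162, 227) mm in the kiln's frame; two legs hold it 42 mm off the lid's side.
- hook: Snap hook of 11 mm steel bar, 69 mm wide, lying level 227 mm up, turning on a vertical pin at the right upright (pin in the kiln's frame: x 144, y -199 mm). Origin at the centre of its throat, where the eye's bar belongs; x to its tip (which is 20 mm ahead; the pin is 120 mm back along -x), z up, mouth and gate on the -y side facing the lid, spine on the +y side.
- hook_tip (a point): Outermost point of the hook's tip, 20 mm from its throat centre. The hook starts swung outwards by 0.4 to 0.75 rad; clockwise from above swings it in; light friction keeps it where it is left. With the lid open the eye's bar is 120 mm from the pin. The gate springs back behind the bar once the bar's centre is some 10 mm past the throat centre to the spine's side; it meets the spine at 19 mm.
- hook_back (a point): Point on the outer face of the hook's straight spine (hook frame: -5, 35.5, 0 mm; the spine is straight from x = -40 to -2 mm), a good place to press from outside, towards the hook's -y, with closed fingers. Pressing the eye past the gate takes about 3 to 4 N.
- gate (a joint): Angle of the brass gate, 47 mm long, hinged at (-40, -20, 0) mm in the hook's frame: 0 shut against the hook's nose, grows as it is pushed inwards, 1.05 at most. A spring shuts it.
- frit_jar_a: Amber jar, 50 mm across, 60 mm high, standing on the kiln's rear top between the uprights. Origin under its centre. Leave alone.
- frit_jar_b: Blue jar, 50 mm across, 60 mm high, standing on the kiln's rear top to the left. Origin under its centre. Leave alone.
- jacks: Steel jacks (large spring tongs), 240 mm long, 60 mm wide, 14 mm high, lying on the table. Leave alone.
- block: Wooden forming block, a cup 88 mm across and 50 mm high with a handle 130 mm long, on the table. Leave alone.
- paddle: Flat wooden paddle 235 mm long, 85 mm wide, 20 mm high, lying on the table. Leave alone.
- wax: Cake of beeswax, 82 mm across, 28 mm high, on the table. Leave alone.
- pad: Black graphite pad 120 by 80 mm with a wooden handle, 240 mm long in all, 22 mm high, lying on the table. Leave alone.

How it is judged:
By the outcome, as a careful person would: the job done as asked, in the order asked, and still so for the second after the job is handed in, with the robot touching nothing.
It also fails if it takes over 58 s, if anything falls off the work surface, if the arm or the gripper's body presses on something with over 40 N, if the wrist force passes 120 N, or if a joint passes its speed limit or range.

ROBOT

A 7-joint arm with a two-finger parallel gripper is mounted at the origin on the work surface. World frame = base frame: x ahead of the robot, y to its left, z up, the work surface at z = 0. Lengths are in mm, angles in degrees, forces in N, time in s.
With the tool pointing down it reaches from about 350 to 900 mm from the base axis. Payload 7.2 kg.
Tool frame: the origin (TCP) lies between the finger pads; the fingertips stand manip.nose_length ahead of it and the grasp point (between the pads) lies 11 mm behind it (manip.nose_length is the distance from the TCP to the fingertips, in mm); z points along the fingers, y is the line along which they close (so a half turn about z gives the same grasp; the last joint's range is limited). The gripper opens to 88 mm and grips with 3 to 60 N. Pads are 20 mm wide; open, the fingers measure 115 mm over their backs; the gripper's body (75 mm by 178 mm) begins 61 mm behind the grasp point.
Start: joints at [-70.543, 23.554, -0.728, 91.456, 0.321, 64.991, -4.71], TCP at [247.879, 573.746, 230.653] pointing down, gripper open.
Joint ranges: [-169.25, 169.25], [-16.82, 113.86], [-84.01, 82.57], [7.8, 145.47], [-59.2, 239.2], [7.22, 106.19], [-163.78, 163.78]. Speed limits (degrees/s): [136.94, 136.94, 172.46, 172.46, 180, 180, 180].

INTERFACE

Orientations are given as [roll, pitch, yaw] about the fixed x, y, z axes, in that order (R = Rz(yaw) Ry(pitch) Rx(roll)).
In Python, from station import manip gives the robot as it stands. The module is installed in compiled form; this text tells all that it offers.
- The arm moves only by the shell command python3 -m handwheel 'ROWS' [FORCE]. ROWS is JSON, one flat list of numbers, 5 for each row, row after row: the finger opening in m, from 0 to 0.0878, then the shift along the tool's x, y, z in m, then the turn about the tool's z in rad. In form: [gripper, tx, ty, tz, twist, gripper, tx, ty, tz, twist, ...]. A call has 1 to 5 rows; each row is the pose to reach, as a shift and turn from the pose commanded when the call began, along the tool's axes at that moment; what a row does not reach only later rows make up. A row lasts 1/10 s, in which the tool goes at most 50 mm and 8.59 degrees, less where a joint would pass 70% of its speed; a pose out of reach is approached as far as the arm can. A call with a gripper value outside its range is refused whole. The fingers move at their own pace and stop on an object; FORCE is the grip in N (left out, the last holds). Time passes only in rows, so rows that repeat a pose let the fingers close. It gives the time, the measured TCP pose, the force, the opening and the grip force at its end, in the units of the state.
- manip.sense(): the state, without advancing time (a new reading comes with each control period).
- manip.read_camera(name): name is "scene" or "top" or "wrist"; returns the picture (384x512x3 uint8, red, green, blue); there is no depth.
- manip.camera_params(name): a dict with "K" (3x3 intrinsics, pixels), "R" (3x3) and "t" (3): a world point X has camera coordinates R X + t; the wrist camera has in their place "T_tool_cam" (4x4, takes a point from camera to tool coordinates, whose origin is the TCP and whose axes are the flange's). Camera axes: x right, y down, z forward; pixel columns grow to the right and rows downward; lengths in mm; the calibration is good to about 2 mm. A picture is of the moment at which its call begins: read the wrist's pose just before it. camera_params takes no time and is no camera call.
- manip.job_done(): hands the job in; it is judged then, once.
The state is a dict: "t": time; "qpos": joint angles; "qvel": joint speeds; "joint_efforts": joint torques, N m; "position": TCP position; "eef_rot": TCP orientation; "ft_force": force on the tool from outside, world axes, zero at the start; "wrist_torque": the same for the moment, N m; "gripper_width": opening from 0.0 (shut) to 1.0 (fully open); "gripper_force": force on a finger pad.
Only numpy, scipy, OpenCV 4.12 (cv2) and the standard library are available. Lean on these libraries where they do the work, as an engineer would, in place of code of your own. Each camera call takes 0.05 s, during which the arm holds its last target. There are 200 camera calls.

## Working session

There is one attempt and no reset: what is moved stays moved. The work goes in short steps, Python scripts to look and compute and a shell command to move; the robot and the scene stay as the last step left them, time stands still between calls to the robot, and variables do not carry over. Pictures are saved under pics/ and viewed, at most 10 in all, crops included, and the job is handed in when it is done.

```bash
mkdir -p pics
python3 - <<'E'
from station import manip
import cv2,json
s=manip.sense();print(s['t'],s['position'],s['eef_rot'],s['ft_force'],manip.nose_length)
for n in('scene','top'):
    cv2.imwrite(f'pics/{n}0.png',cv2.resize(manip.read_camera(n)[:,:,::-1],(800,600),interpolation=cv2.INTER_CUBIC))
    p=manip.camera_params(n);print(n,{k:v.tolist() if hasattr(v,'tolist') else v for k,v in p.items()})
print(manip.camera_params('wrist'))
E
```

```text
0.0 [247.71596315 573.29483174 229.81758105] [-1.79910214e+02  6.26805392e-03  1.56637284e+02] [-1.09688722 -0.3632184  -0.34051362] 8.0
scene {'K': [[479.6518561471541, 0.0, 249.93596925196917], [0.0, 479.6518561471541, 191.51190671075275], [0.0, 0.0, 1.0]], 'R': [[-0.7806488298583623, -0.6249576813187754, 0.003911649451265242], [-0.5618799614108568, 0.6990890865579656, -0.4422277219040922], [0.27363902025424575, -0.3474224310780888, -0.8968942752510393]], 't': [437.5111468239586, 426.7886601103041, 1526.0305753885516]}
top {'K': [[491.9022602834962, 0.0, 252.4085380485545], [0.0, 491.9022602834962, 200.55786811496176], [0.0, 0.0, 1.0]], 'R': [[0.00613248593488373, -0.9998646829021949, -0.015264615984412668], [-0.9993707328730403, -0.005594721948967268, -0.035026238209600616], [0.03493609727860851, 0.015469808376540264, -0.9992698104794986]], 't': [8.399754234964128, 544.7495797603634, 1702.6512872579697]}
{'K': array([[273.93874257,   0.        , 255.17669394],
       [  0.        , 273.93874257, 189.42995064],
       [  0.        ,   0.        ,   1.        ]]), 'T_tool_cam': array([[ 1.28461626e-04, -9.65921554e-01, -2.58834958e-01,
         7.06920127e+01],
       [ 9.99999689e-01, -7.73186517e-05,  7.84845058e-04,
        -1.53612103e-01],
       [-7.78111528e-04, -2.58834978e-01,  9.65921243e-01,
        -1.53605146e+02],
       [ 0.00000000e+00,  0.00000000e+00,  0.00000000e+00,
         1.00000000e+00]])}
```

View pics/scene0.png

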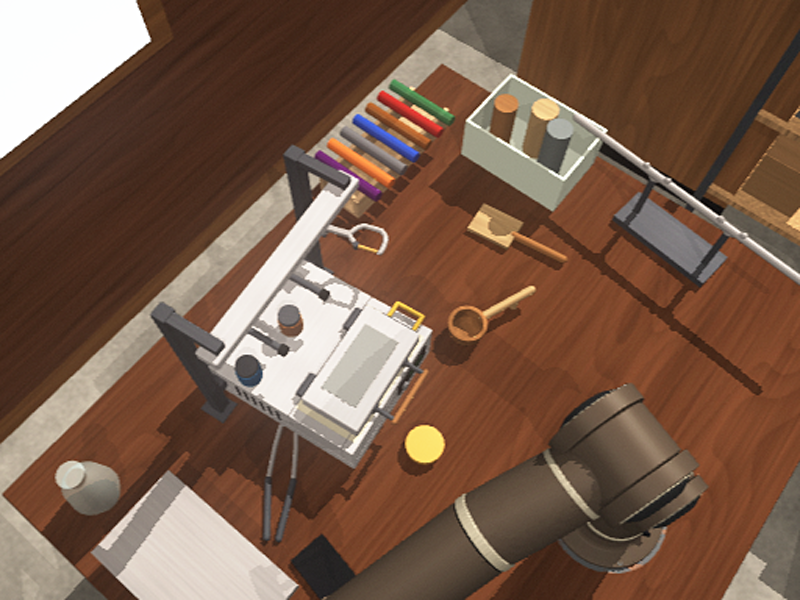

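View pics/top0.png

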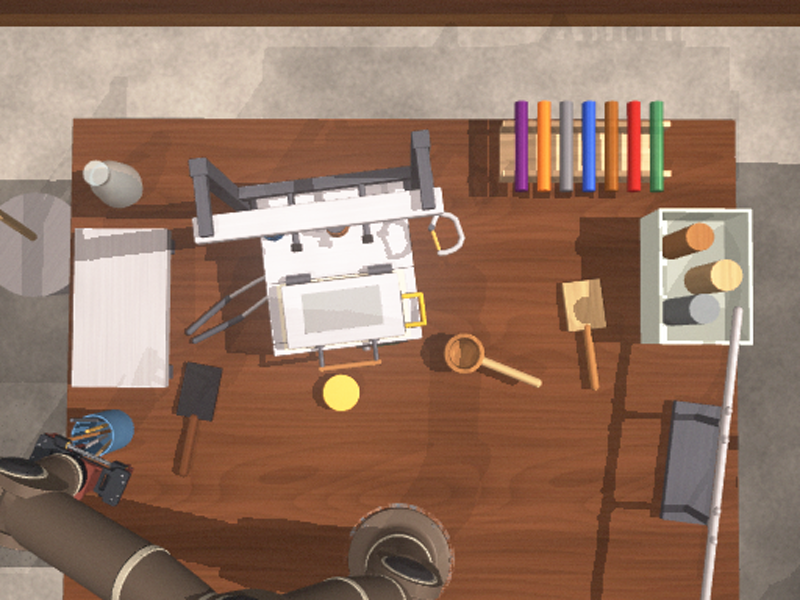

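The scene camera shows the handle at about (412,396), the eye at about (408,313), the hook loop at about (372,240), and the kiln facing the robot. In the top view the handle runs from (320,369) to (381,362), the eye's outer bar is at about (424,310), and the hook with its gate is at about (448,235).

```bash
cat > h.py <<'E'
import numpy as np
from station import manip
from scipy.spatial.transform import Rotation as Ro
def ray(n,u,v,f=1.5625):
    p=manip.camera_params(n);R=np.array(p['R']);t=np.array(p['t'])
    c=-R.T@t;d=R.T@np.linalg.inv(p['K'])@np.array([u/f,v/f,1]);return c,d
def atz(n,u,v,z,f=1.5625):
    c,d=ray(n,u,v,f);return c+d*(z-c[2])/d[2]
E
python3 - <<'E'
from h import *
for l,n,u,v,z in [('hL','top',320,369,147),('hR','top',381,362,147),('eye','top',424,310,147),('lampL','top',195,232,450),('lampR','top',442,205,450),
 ('hL','scene',398,419,147),('hR','scene',425,374,147),('eyeF','scene',423,321,147),('eyeB','scene',395,304,147),
 ('tip','top',458,250,227),('hookright','top',464,235,227),('gate','top',434,237,227),('tip','scene',386,248,227),('frontleft','top',275,355,130),('frontright','top',422,340,130),
 ('postL','top',202,160,470),('postR','top',421,133,470)]:
    print(l,n,atz(n,u,v,z).round(0))
import cv2
for n,(x,y,w,h) in {'top':(240,110,80,60),'scene':(190,120,80,60)}.items():
    cv2.imwrite(f'pics/{n}1.png',cv2.resize(manip.read_camera(n)[y:y+h,x:x+w,::-1],None,fx=8,fy=8,interpolation=cv2.INTER_CUBIC))
E
cd pics; python3 -c "
import cv2,numpy as np
cv2.imwrite('hook1.png',cv2.resize(np.hstack([cv2.imread('top1.png'),cv2.imread('scene1.png')]),(800,300),interpolation=cv2.INTER_AREA))"
```

```text
hL top [425. 161. 147.]
hR top [440.  36. 147.]
eye top [547. -51. 147.]
lampL top [663. 338. 450.]
lampR top [710. -73. 450.]
hL scene [420. 153. 147.]
hR scene [436.  46. 147.]
eyeF scene [510. -43. 147.]
eyeB scene [579. -38. 147.]
tip top [ 661. -115.  227.]
hookright top [ 691. -127.  227.]
gate top [687. -68. 227.]
tip scene [649. -95. 227.]
frontleft top [453. 257. 130.]
frontright top [486. -48. 130.]
postL top [779. 323. 470.]
postR top [825. -37. 470.]
```

View pics/hook1.png

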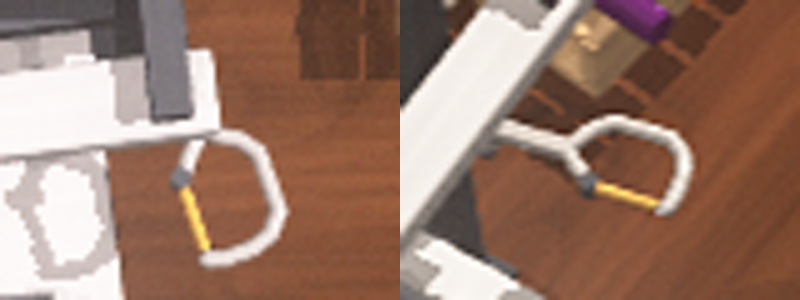

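Both views agree on the kiln: yaw about 6.7°, hinge origin about (617,120), and the eye predicted at (546,-51) as measured. In the crop the gate hinge is at (180,180) and the tip at (207,262), so the hook's x direction is about 197° in the world. Moves can only shift and twist, so I'll first see how the arm behaves at its limits, since I need the tool to lean.

```bash
python3 -m handwheel '[0.06,-0.03,-0.035,-0.02,0, 0.06,-0.06,-0.07,-0.04,0, 0.06,-0.09,-0.105,-0.06,0, 0.06,-0.12,-0.14,-0.08,0, 0.06,-0.15,-0.175,-0.1,0]' 20; python3 -m handwheel '[0.06,-0.03,-0.035,-0.02,-0.1, 0.06,-0.06,-0.07,-0.04,-0.2, 0.06,-0.09,-0.105,-0.06,-0.3, 0.06,-0.12,-0.14,-0.08,-0.4, 0.06,-0.15,-0.175,-0.1,-0.52]'; python3 -c "
from h import *
s=manip.sense();print(s['t'],s['position'],s['eef_rot'],s['qpos'])"
```

```text
t: 0.7
position: [316.1, 352.7, 330.8]
eef_rot: [180.0, -0.0, 156.6]
ft_force: [0.8, 0.1, 0.2]
gripper_width: 0.687
gripper_force: 0.0
t: 1.2
position: [383.8, 133.5, 430.6]
eef_rot: [180.0, 0.0, -173.3]
ft_force: [1.3, 0.4, 0.1]
gripper_width: 0.68
gripper_force: 0.0
1.2 [383.80382062 133.53818009 430.57370711] [ 1.79961687e+02  2.25962375e-02 -1.73332503e+02] [-45.60283223  -6.65715677  17.44272803 100.37136329   1.96902963
  85.94949012  68.25893486]
```

```bash
python3 -m handwheel '[0.06,-0.0,0,-0.05,0, 0.06,0,0,-0.1,0, 0.06,0,0,-0.15,0, 0.06,0,0,-0.2,0, 0.06,0,0,-0.25,0]'; python3 -m handwheel '[0.06,-0.0,0,-0.05,0, 0.06,0,0,-0.1,0, 0.06,0,0,-0.15,0, 0.06,0,0,-0.2,0, 0.06,0,0,-0.25,0]';python3 -c "
from h import *
s=manip.sense();print(s['t'],s['position'],s['eef_rot'],s['qpos'])"
```

```text
t: 1.7
position: [382.4, 136.5, 593.6]
eef_rot: [-180.0, 1.2, -173.4]
ft_force: [-0.2, 0.0, -0.6]
gripper_width: 0.684
gripper_force: 0.0
t: 2.2
position: [381.0, 133.1, 617.0]
eef_rot: [179.6, 3.4, -173.7]
ft_force: [-1.0, 1.0, 0.6]
gripper_width: 0.681
gripper_force: 0.0
2.2 [381.01011237 133.14079017 616.96005652] [ 179.60209371    3.38090664 -173.66224343] [ 21.32605519  -3.56310606 -42.74270658  73.23366077  -1.9992484
 106.00506995  74.30902806]
```

```bash
python3 -m handwheel '[0.06,0,0,-0.05,0, 0.06,0,0,-0.1,0, 0.06,0,0,-0.15,0, 0.06,0,0,-0.2,0, 0.06,0,0,-0.25,0]'; python3 -m handwheel '[0.06,0,0,0.05,0, 0.06,0,0,0.1,0]';python3 -c "
from h import *
s=manip.sense();print(s['t'],s['position'],s['eef_rot'],s['qpos'])"
```

```text
t: 2.7
position: [384.0, 135.3, 644.8]
eef_rot: [178.8, 6.7, -173.5]
ft_force: [-0.1, 0.7, 0.1]
gripper_width: 0.684
gripper_force: 0.0
t: 2.9
position: [395.8, 139.2, 544.6]
eef_rot: [178.7, 6.9, -173.5]
ft_force: [0.3, -0.4, -0.3]
gripper_width: 0.685
gripper_force: 0.0
2.9 [395.82934371 139.18307577 544.60627581] [ 178.73945538    6.85440716 -173.49969794] [ 32.43921199  -7.71394647 -48.8065073   85.06533685  -5.86382393
  93.01191942  79.44563759]
```

```bash
for i in 1 2 3; do python3 -m handwheel '[0.06,-0.03,0,-0.04,0, 0.06,-0.06,0,-0.08,0, 0.06,-0.09,0,-0.12,0, 0.06,-0.12,0,-0.16,0, 0.06,-0.15,0,-0.2,0]'|head -3;done;python3 -c "
from h import *
s=manip.sense();print(s['t'],s['position'],s['eef_rot'],s['qpos'])"
```

```text
t: 3.4
position: [463.3, 141.7, 636.1]
eef_rot: [179.0, 6.5, -173.5]
t: 3.9
position: [504.3, 140.2, 655.2]
eef_rot: [178.5, 8.2, -173.7]
t: 4.4
position: [563.5, 141.4, 679.2]
eef_rot: [178.0, 11.9, -173.7]
4.4 [563.54849758 141.36469181 679.21029318] [ 177.97597479   11.93167404 -173.7406459 ] [-36.67590426  11.50229477  25.2764045   51.23634629  -5.86942621
 106.12910729  81.87349074]
```

```bash
for i in 1 2 3 4; do python3 -m handwheel '[0.06,-0.02,0,-0.045,0, 0.06,-0.04,0,-0.09,0, 0.06,-0.06,0,-0.135,0, 0.06,-0.08,0,-0.18,0, 0.06,-0.1,0,-0.225,0]'|head -3;done;python3 -c "
from h import *
s=manip.sense();print(s['t'],s['position'],s['eef_rot'],s['qpos'])"
```

```text
t: 4.9
position: [573.4, 132.7, 711.5]
eef_rot: [177.4, 15.8, -174.1]
t: 5.4
position: [574.3, 124.1, 744.8]
eef_rot: [176.9, 19.6, -174.3]
t: 5.9
position: [567.1, 114.9, 779.3]
eef_rot: [176.4, 23.3, -174.6]
t: 6.4
position: [553.1, 104.5, 814.7]
eef_rot: [175.9, 27.2, -174.9]
6.4 [553.09815823 104.49913874 814.66578729] [ 175.88148148   27.16092593 -174.85591415] [-38.54875542   7.39738925  31.14427913  39.98147368  -6.64095833
 106.13342469  84.18387288]
```

```bash
for i in 1 2 3; do python3 -m handwheel '[0.06,-0.03,0,-0.04,0, 0.06,-0.06,0,-0.08,0, 0.06,-0.09,0,-0.12,0, 0.06,-0.12,0,-0.16,0, 0.06,-0.15,0,-0.2,0]'|head -3;done;python3 -c "
from h import *
s=manip.sense();print(s['t'],s['position'],s['eef_rot'],s['qpos'])"
```

```text
t: 6.9
position: [563.4, 97.1, 844.5]
eef_rot: [175.4, 30.8, -175.2]
t: 7.4
position: [561.8, 88.2, 875.8]
eef_rot: [174.9, 34.5, -175.6]
t: 7.9
position: [551.3, 78.4, 907.1]
eef_rot: [174.4, 38.1, -176.0]
7.9 [551.33096905  78.35832329 907.08118527] [ 174.42638408   38.07844977 -175.96456119] [-30.05417668   7.80896027  27.12078451  28.40413765  -9.28125641
 106.1373551   85.88831465]
```

```bash
cat >> h.py <<'E'
YAW=6.7; O=np.array([616.7,120.4,0]); Rk=Ro.from_euler('z',YAW,degrees=True).as_matrix()
def kw(p): return O+Rk@np.array(p,float)
def wk(p): return Rk.T@(np.array(p)-O)
def pose():
    s=manip.sense();return np.array(s['position']),Ro.from_euler('xyz',s['eef_rot'],degrees=True).as_matrix(),s
def go(target,xdir=None):
    "delta in tool axes (m) and twist (rad) to bring TCP to world target, tool x towards world xdir"
    p,R,s=pose();d=R.T@(np.array(target)-p)/1000
    tw=0
    if xdir is not None:
        v=R.T@np.array(xdir);tw=np.arctan2(v[1],v[0])
    print('t',s['t'],'kiln pos',wk(p).round(1),'z',R[:,2].round(3),'d',d.round(4),'twist',round(tw,3));return tw
def lidp(th,p=(-187,0,5)):
    c,s_=np.cos(th),np.sin(th);return kw([p[0]*c+p[2]*s_,p[1],142-p[0]*s_+p[2]*c])
E
python3 - <<'E'
from h import *
p,R,s=pose();z=R[:,2]
print(lidp(0),lidp(1.85))
go(lidp(0)-100*z,Rk[:,1])
E
```

```text
[430.97708854  98.58257216 147.        ] [672.6569746  126.97343376 320.38051172]
t 7.9 kiln pos [-69.8 -34.1 907.1] z [ 0.605  0.14  -0.783] d [ 0.5622 -0.0225  0.4254] twist 1.534
```

```bash
python3 -m handwheel '[0.04,0.04,-0.002,0.03,0, 0.04,0.08,-0.003,0.06,0, 0.04,0.12,-0.005,0.09,0, 0.04,0.16,-0.006,0.12,0, 0.04,0.2,-0.008,0.15,0]'; python3 -m handwheel '[0.04,0.04,-0.002,0.03,0.15, 0.04,0.08,-0.003,0.06,0.3, 0.04,0.12,-0.005,0.09,0.45, 0.04,0.16,-0.006,0.12,0.6, 0.04,0.2,-0.008,0.15,0.74]'
python3 - <<'E'
from h import *
p,R,s=pose();z=R[:,2]
go(lidp(0)-90*z,Rk[:,1]);print(s['qpos'],s['eef_rot'])
E
```

```text
t: 8.4
position: [493.4, 83.8, 692.3]
eef_rot: [174.5, 38.1, -175.5]
ft_force: [-20.8, -21.1, 15.9]
gripper_width: 0.459
gripper_force: 0.0
t: 8.9
position: [501.1, 81.7, 511.9]
eef_rot: [154.8, 27.2, 148.4]
ft_force: [1.4, 0.5, 0.1]
gripper_width: 0.453
gripper_force: 0.0
t 8.9 kiln pos [-119.4  -25.   511.9] z [ 0.575  0.146 -0.805] d [ 0.2275 -0.1451  0.166 ] twist 0.984
[-11.51728332 -16.72945963  -2.44239456 106.79463976  -0.97817229
  53.55488952  50.78277875] [154.81797237  27.15092049 148.37282506]
```

```bash
python3 -m handwheel '[0.04,0.03,-0.02,0.023,0.15, 0.04,0.06,-0.04,0.046,0.3, 0.04,0.09,-0.06,0.07,0.45, 0.04,0.12,-0.08,0.093,0.6, 0.04,0.15,-0.1,0.115,0.75]'
python3 - <<'E'
from h import *
p,R,s=pose();z=R[:,2]
go(lidp(0)-90*z,Rk[:,1]);print(s['qpos'],s['eef_rot'])
E
```

```text
t: 9.4
position: [443.0, 87.8, 306.0]
eef_rot: [144.9, 6.0, 114.1]
ft_force: [0.5, 0.2, -0.0]
gripper_width: 0.456
gripper_force: 0.0
t 9.4 kiln pos [-176.3  -12.2  306. ] z [ 0.561  0.156 -0.813] d [ 0.0314 -0.0955  0.0342] twist 0.308
[  0.13753075 -16.74034743 -14.26163733 133.23646572  -9.71405651
  27.65847907  18.30464219] [144.85260049   6.03164325 114.06742607]
```

```bash
python3 -m handwheel '[0.04,0.008,-0.024,0.01,0.1, 0.04,0.016,-0.048,0.018,0.2, 0.04,0.024,-0.072,0.026,0.31, 0.04,0.031,-0.095,0.034,0.31]'
python3 - <<'E'
from h import *
p,R,s=pose();z=R[:,2]
go(lidp(0)-70*z,Rk[:,1]);print(s['qpos'],s['eef_rot'])
E
```

```text
t: 9.8
position: [387.5, 85.9, 221.3]
eef_rot: [144.8, -4.4, 99.6]
ft_force: [-46.8, -11.2, -39.0]
gripper_width: 0.452
gripper_force: 0.0
t 9.8 kiln pos [-231.7   -7.5  221.3] z [ 0.558  0.158 -0.815] d [-0.0005 -0.0062  0.0168] twist -0.003
[  8.67101057 -16.75973685 -24.36574769 145.50038321 -23.73530412
  15.40648966  12.22422781] [144.78465594  -4.3888761   99.58305959]
```

```bash
python3 -m handwheel '[0.04,0,0,0,0]'
python3 - <<'E'
from h import *
import cv2
im=manip.read_camera('wrist');cv2.imwrite('pics/w1.png',cv2.resize(im[:,:,::-1],(800,600),interpolation=cv2.INTER_CUBIC))
p,R,s=pose();print(s['t'],s['ft_force'],s['qpos'])
p_=manip.camera_params('wrist');T=np.array(p_['T_tool_cam']);K=p_['K']
for q in(-55,0,55):
    w=lidp(0,(-187,q,5));c=np.linalg.inv(T)@np.r_[R.T@(w-p),1];u=K@c[:3];print(q,(u[:2]/u[2]*1.5625).round())
E
```

```text
t: 9.9
position: [388.7, 84.8, 222.3]
eef_rot: [144.6, -4.1, 99.8]
ft_force: [-0.3, -1.1, -0.4]
gripper_width: 0.454
gripper_force: 0.0
9.95 [-0.1179646   0.14036877 -0.4825775 ] [  8.99027694 -16.77470649 -24.40219679 145.45183625 -23.5586161
  15.47472329  12.62191027]
-55 [388. 392.]
0 [388. 303.]
55 [388. 207.]
```

View pics/w1.png

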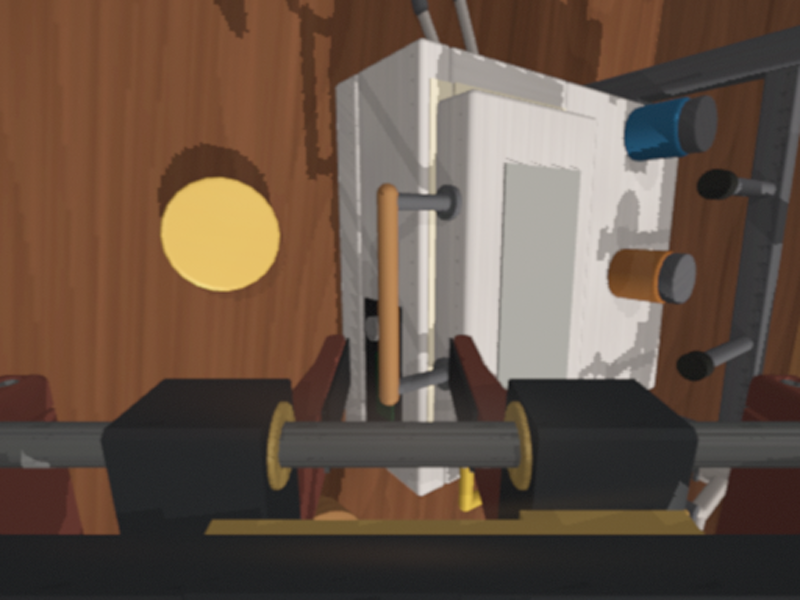

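The bar spans (387,187)–(390,402) in the wrist view and the kiln model predicts column 388, so the pose is good. Now I'll move in.

Run:
```python
from h import *
p,R,s=pose();z=R[:,2]
go(lidp(0)+3*z,Rk[:,1])
```

```text
t 9.95 kiln pos [-231.4   -9.5  221.6] z [ 0.559  0.154 -0.815] d [ 0.0019 -0.0066  0.09  ] twist 0.003
```

```bash
python3 -m handwheel '[0.04,0,-0.006,0.025,0, 0.04,0,-0.007,0.05,0, 0.04,0,-0.007,0.07,0, 0.04,0,-0.007,0.09,0, 0.04,0,-0.007,0.09,0]'
python3 - <<'E'
from h import *
p,R,s=pose();z=R[:,2]
go(lidp(0)+3*z,Rk[:,1]);print(s['qpos'])
E
```

```text
t: 10.45
position: [408.6, 88.8, 170.9]
eef_rot: [146.1, -4.3, 99.9]
ft_force: [-0.6, 0.6, -0.2]
gripper_width: 0.458
gripper_force: 0.0
t 10.45 kiln pos [-210.4   -7.1  170.9] z [ 0.539  0.157 -0.828] d [0.004  0.0062 0.0364] twist 0.005
[ 43.5650807   -6.60714057 -57.02544709 145.47134269 -58.87128509
   7.32749182  50.35161007]
```

```bash
python3 -m handwheel '[0.04,0.004,0.006,0.036,0, 0.04,0.004,0.006,0.036,0, 0.04,0.004,0.006,0.036,0, 0.04,0.004,0.006,0.036,0, 0.04,0.004,0.006,0.036,0]'
python3 - <<'E'
from h import *
p,R,s=pose();z=R[:,2]
go(lidp(0)+3*z,Rk[:,1]);print(s['qpos'],s['ft_force'])
E
```

```text
t: 10.95
position: [424.6, 96.1, 166.9]
eef_rot: [146.6, -4.3, 99.9]
ft_force: [-0.2, 0.3, -0.2]
gripper_width: 0.455
gripper_force: 0.0
t 10.95 kiln pos [-193.6   -1.7  166.9] z [ 0.531  0.156 -0.833] d [-0.0002 -0.0054  0.0234] twist 0.005
[ 71.88008295  -4.56941878 -83.73845104 142.99871867 -58.99291399
   7.3274761   52.2570089 ] [-0.1977943   0.30051922 -0.18218742]
```

```bash
for i in 1 2; do python3 -m handwheel '[0.04,0,-0.005,0.03,0, 0.04,0,-0.005,0.03,0, 0.04,0,-0.005,0.03,0, 0.04,0,-0.005,0.03,0]'|sed -n 2,4p; done
python3 - <<'E'
from h import *
p,R,s=pose();z=R[:,2]
go(lidp(0)+3*z,Rk[:,1]);print(s['qpos'],s['ft_force'])
E
```

```text
position: [421.7, 97.3, 164.8]
eef_rot: [146.9, -4.4, 100.2]
ft_force: [0.1, -0.2, -0.0]
position: [419.2, 95.6, 162.6]
eef_rot: [147.1, -4.5, 100.1]
ft_force: [-0.3, -0.0, -0.5]
t 11.75 kiln pos [-199.1   -1.6  162.6] z [ 0.522  0.161 -0.837] d [-0.0003  0.0017  0.0228] twist 0.007
[ 72.12055025  -4.03186953 -83.95817438 143.48243619 -59.14593347
   7.27621225  52.84017847] [-0.31756166 -0.01790601 -0.47146293]
```

```bash
python3 -m handwheel '[0.04,0,0.005,0.05,0, 0.04,0,0.01,0.1,0]'|sed -n 2,4p
python3 - <<'E'
from h import *
p,R,s=pose();z=R[:,2]
go(lidp(0)+3*z,Rk[:,1]);print(s['qpos'],s['ft_force'])
E
```

```text
position: [425.5, 95.6, 166.4]
eef_rot: [147.4, -4.8, 100.2]
ft_force: [-0.0, -0.4, 0.1]
t 11.95 kiln pos [-192.8   -2.3  166.4] z [ 0.518  0.165 -0.84 ] d [ 0.0003 -0.0055  0.0226] twist 0.007
[ 71.88836366  -2.64150883 -83.95024565 142.35943444 -46.31267209
   7.27309507  40.55178226] [-0.01594786 -0.38802214  0.12149974]
```

```bash
python3 -m handwheel '[0.04,0,-0.045,-0.013,0, 0.04,0,-0.09,-0.026,0, 0.04,0,-0.135,-0.04,0]'|sed -n 2,4p
python3 - <<'E'
from h import *
p,R,s=pose();z=R[:,2]
go(lidp(0)+3*z,Rk[:,1]);print(s['qpos'],s['ft_force'])
E
```

```text
position: [395.5, 97.4, 147.4]
eef_rot: [149.1, -4.5, 100.8]
ft_force: [0.8, -0.7, -0.7]
t 12.25 kiln pos [-222.3    3.   147.4] z [ 0.492  0.163 -0.855] d [-0.0055  0.0301  0.0209] twist 0.021
[ 70.88695757  -4.02184594 -83.80977331 145.42847172 -59.04407242
   7.29109094  52.6442443 ] [ 0.84864368 -0.67896419 -0.65954497]
```

```bash
python3 -m handwheel '[0.04,0,-0.042,-0.023,0, 0.04,0,-0.084,-0.046,0, 0.04,0,-0.126,-0.07,0, 0.04,0,-0.168,-0.09,0, 0.04,0,-0.21,-0.113,0]'|sed -n 2,4p
python3 - <<'E'
from h import *
p,R,s=pose();z=R[:,2]
go(lidp(0)+3*z,Rk[:,1]);print(s['qpos'],s['ft_force'])
E
```

```text
position: [394.8, 101.8, 147.8]
eef_rot: [149.1, -4.8, 100.3]
ft_force: [0.3, -0.4, 0.3]
t 12.75 kiln pos [-222.6    7.4  147.8] z [ 0.492  0.163 -0.855] d [-0.0096  0.0301  0.021 ] twist 0.01
[ 70.23696497  -4.55707533 -83.95476181 145.41486877 -59.15116092
   7.27718138  51.16104622] [ 0.25694739 -0.43547145  0.29223494]
```

```bash
python3 -m handwheel '[0.04,-0.003,0,-0.015,0, 0.04,-0.005,0.015,-0.015,0, 0.04,-0.01,0.03,-0.012,0, 0.04,-0.01,0.03,0.005,0, 0.04,-0.01,0.03,0.021,0]'|sed -n 2,4p
python3 - <<'E'
from h import *
p,R,s=pose();z=R[:,2]
go(lidp(0)+3*z,Rk[:,1]);print(s['qpos'],s['ft_force'])
E
```

```text
position: [413.6, 86.3, 161.8]
eef_rot: [150.8, -4.0, 99.6]
ft_force: [-0.8, -0.2, -1.4]
t 13.25 kiln pos [-205.7  -10.2  161.8] z [ 0.471  0.142 -0.871] d [0.0082 0.0092 0.0259] twist 0.009
[ 64.68405743  -3.27753244 -76.65621265 141.55782204 -27.98644199
  10.98499321  21.92134914] [-0.75970463 -0.21731556 -1.36763378]
```

```bash
python3 -m handwheel '[0.04,0.008,0.009,0.005,0, 0.04,0.008,0.009,0.015,0, 0.04,0.008,0.009,0.026,0, 0.04,0.008,0.009,0.026,0, 0.04,0.008,0.009,0.026,0]'|sed -n 2,4p
python3 - <<'E'
from h import *
p,R,s=pose();z=R[:,2]
go(lidp(0)+3*z,Rk[:,1]);print(s['qpos'],s['ft_force'])
E
```

```text
position: [430.1, 96.5, 146.5]
eef_rot: [150.9, -4.0, 99.4]
ft_force: [-0.2, -1.0, 0.2]
t 13.75 kiln pos [-188.1   -2.   146.5] z [ 0.47   0.14  -0.871] d [0.0019 0.0012 0.0033] twist 0.008
[ 37.20873124   3.97788132 -57.00538985 141.26635024  32.08051632
   8.41403812 -41.10543412] [-0.18031022 -0.99659516  0.16903083]
```

```bash
python3 -m handwheel '[0.0,0.002,0.001,0.003,0, 0.0,0.002,0.001,0.003,0, 0.0,0.002,0.001,0.003,0, 0.0,0.002,0.001,0.003,0]' 18
python3 - <<'E'
from h import *
p,R,s=pose();z=R[:,2]
go(lidp(0)+3*z,Rk[:,1]);print(s['qpos'],s['gripper_width']*88)
ki=Rk.T@R;print('tool in kiln',ki.round(3))
E
```

```text
t: 14.15
position: [433.0, 99.8, 145.9]
eef_rot: [150.7, -4.0, 99.5]
ft_force: [8.4, 1.4, 1.0]
gripper_width: 0.132
gripper_force: 11.1
t 14.15 kiln pos [-184.8    0.9  145.9] z [ 0.472  0.141 -0.87 ] d [-0.0008 -0.0014  0.0009] twist 0.008
[ 33.93233308   4.26077385 -54.4427499  141.15372595  35.88915181
   8.34391959 -45.37745208] 11.635105359427435
tool in kiln [[-0.049  0.873  0.486]
 [ 0.996  0.008  0.085]
 [ 0.07   0.488 -0.87 ]]
```

```bash
cat >> h.py <<'E'
def arc(th0,ths):
    p,R,s=pose()
    for t in ths: print(t,(R.T@(lidp(t)-lidp(th0))/1000).round(4))
E
python3 -c "
from h import *
arc(0,[.1,.2,.3,.4,.5])"
```

```text
0.1 [ 0.0012  0.0103 -0.0155]
0.2 [ 0.0024  0.0222 -0.0299]
0.3 [ 0.0034  0.0354 -0.0431]
0.4 [ 0.0043  0.0499 -0.0549]
0.5 [ 0.005   0.0655 -0.0652]
```

```bash
python3 -m handwheel '[0.0,0.001,0.01,-0.0155,0, 0.0,0.002,0.022,-0.03,0, 0.0,0.003,0.035,-0.043,0, 0.0,0.004,0.05,-0.055,0, 0.0,0.005,0.0655,-0.065,0]'
cat >> h.py <<'E'
def lid():
    p,R,s=pose();k=wk(p-0*R[:,2]);r=np.hypot(k[0],k[2]-142);th=np.arctan2(k[2]-142,-k[0])+.0267
    print('t',s['t'],'kiln',k.round(1),'r',r.round(1),'th',th.round(3),'F',np.round(s['ft_force'],1),'w',round(s['gripper_width']*88,1),'lean',np.degrees(np.arccos(-R[2,2])).round(1));return th
E
python3 -c "
from h import *
th=lid();print(manip.sense()['qpos'])
arc(th,[.6,.7,.8,.9,1.])"
```

```text
t: 14.65
position: [454.6, 99.8, 231.8]
eef_rot: [151.2, -4.0, 99.3]
ft_force: [14.5, -16.7, -14.7]
gripper_width: 0.133
gripper_force: 18.0
t 14.65 kiln [-163.4   -1.5  231.8] r 186.4 th 0.529 F [ 14.5 -16.7 -14.7] w 11.7 lean 29.1
[ 47.77904203  -7.56763504 -59.03589021 131.82684917 -20.69070896
  24.22777124  12.43299236]
0.6 [ 0.0004  0.0117 -0.0061]
0.7 [ 0.0009  0.029  -0.0132]
0.8 [ 0.0012  0.0469 -0.0186]
0.9 [ 0.0014  0.0652 -0.0222]
1.0 [ 0.0014  0.0839 -0.0239]
```

```bash
python3 -m handwheel '[0.0,0,0.012,-0.006,0, 0.0,0.001,0.029,-0.013,0, 0.0,0.001,0.047,-0.0185,0, 0.0,0.001,0.065,-0.022,0, 0.0,0.001,0.084,-0.024,0]' 
python3 -c "
from h import *
th=lid();print(manip.sense()['qpos'])
arc(th,[1.1,1.2,1.3,1.35,1.4])"
```

```text
t: 15.15
position: [517.8, 109.0, 295.7]
eef_rot: [151.0, -3.9, 99.5]
ft_force: [-4.1, 1.5, 0.8]
gripper_width: 0.131
gripper_force: 18.0
t 15.15 kiln [-9.950e+01  2.000e-01  2.957e+02] r 183.1 th 1.023 F [-4.1  1.5  0.8] w 11.5 lean 29.2
[ 52.51500501  -3.28760682 -64.68689428 119.90758451  -8.74618897
  32.55371794   1.71304268]
1.1 [-0.0002  0.0145  0.0003]
1.2 [-0.0005  0.033   0.0024]
1.3 [-0.001   0.0513  0.0062]
1.35 [-0.0013  0.0603  0.0089]
1.4 [-0.0016  0.0691  0.0119]
```

```bash
python3 -m handwheel '[0.0,0,0.014,0,0, 0.0,0,0.033,0.002,0, 0.0,-0.001,0.051,0.006,0, 0.0,-0.001,0.06,0.009,0, 0.0,-0.001,0.06,0.009,0]'
python3 - <<'E'
from h import *
import cv2
th=lid();print(manip.sense()['qpos'])
arc(th,[1.4,1.45,1.5,1.55,1.6])
p,R,s=pose()
for y in(81,-97,): pass
for sx in(-37.5,37.5):
  for b in (61,72):
    print('corner',wk(p+R@np.array([sx,89,-b-0])).round(0))
im=manip.read_camera('top')[100:250,120:320];sc=manip.read_camera('scene')[90:240,130:330]
cv2.imwrite('pics/a2.png',cv2.resize(np.hstack([im,sc])[:,:,::-1],(800,300),interpolation=cv2.INTER_CUBIC))
E
```

```text
t: 15.65
position: [577.6, 116.9, 319.4]
eef_rot: [150.6, -4.1, 99.5]
ft_force: [-3.8, -2.7, 13.7]
gripper_width: 0.133
gripper_force: 18.0
t 15.65 kiln [-39.2   1.  319.4] r 181.6 th 1.38 F [-3.8 -2.7 13.7] w 11.7 lean 29.7
[ 47.62190402   6.98552437 -66.56697713 111.81014218  11.22992861
  36.04611712 -16.00037475]
1.4 [-0.0001  0.0035  0.0013]
1.45 [-0.0005  0.0122  0.0049]
1.5 [-0.0009  0.0206  0.0089]
1.55 [-0.0014  0.0289  0.0133]
1.6 [-0.0019  0.0369  0.0181]
corner [ 10. -41. 413.]
corner [  5. -42. 423.]
corner [  7.  34. 419.]
corner [  1.  33. 428.]
```

View pics/a2.png

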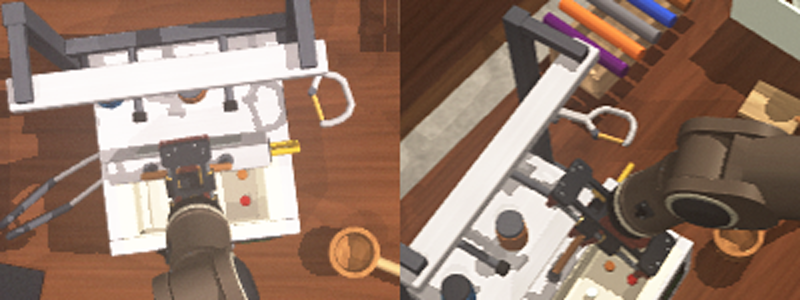

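```bash
python3 -m handwheel '[0.0,0,0.006,0.001,0, 0.0,0,0.012,0.0035,0, 0.0,-0.001,0.018,0.0065,0, 0.0,-0.001,0.024,0.0095,0, 0.0,-0.001,0.029,0.012,0]'
python3 - <<'E'
from h import *
th=lid()
arc(th,[1.55,1.6,1.65])
p,R,s=pose();d=R[:,2]
for sx in(-37.5,37.5): print('corner',wk(p+R@np.array([sx,89,-72])).round(0))
E
python3 -m handwheel '[0.0,0,0,0,0, 0,0,0,0,0]'|grep ft
```

```text
t: 16.25
position: [608.0, 120.7, 323.2]
eef_rot: [150.5, -4.0, 99.5]
ft_force: [-1.4, 0.5, 10.0]
gripper_width: 0.129
gripper_force: 18.0
t 16.25 kiln [ -8.7   1.3 323.2] r 181.4 th 1.55 F [-1.4  0.5 10. ] w 11.4 lean 29.7
1.55 [-0.  0.  0.]
1.6 [-0.0005  0.008   0.0048]
1.65 [-0.001   0.0158  0.01  ]
corner [ 36. -41. 427.]
corner [ 32.  33. 432.]
ft_force: [-0.8, -0.0, 10.4]
```

```bash
python3 -m handwheel '[0.0,0,0.003,0.001,0, 0.0,0,0.0065,0.002,0, 0,-0.001,0.01,0.004,0, 0,-0.001,0.01,0.004,0]'
python3 - <<'E'
from h import *
th=lid()
p,R,s=pose()
for sx in(-37.5,37.5): print('corner',wk(p+R@np.array([sx,89,-72])).round(0))
print(wk(p-5.7*R[:,2]))
E
```

```text
t: 16.85
position: [617.7, 121.9, 323.5]
eef_rot: [150.7, -4.1, 99.6]
ft_force: [-0.8, 1.6, 5.9]
gripper_width: 0.132
gripper_force: 18.0
t 16.85 kiln [  1.2   1.4 323.5] r 181.5 th 1.604 F [-0.8  1.6  5.9] w 11.6 lean 29.6
corner [ 46. -41. 427.]
corner [ 42.  33. 432.]
[ -1.58524009   0.87916531 328.46052622]
```

```bash
python3 -m handwheel '[0.02,0,0.003,0.001,0, 0.04,0,0.003,0.001,0, 0.055,0,0.003,0.001,0, 0.055,0,0.003,0.001,0, 0.055,0,0.003,0.001,0]'
python3 - <<'E'
from h import *
import cv2
lid()
im=manip.read_camera('wrist')[:,:];sc=manip.read_camera('scene')[80:230,120:320]
cv2.imwrite('pics/a3.png',np.hstack([cv2.resize(im[:,:,::-1],(400,300)),cv2.resize(sc[:,:,::-1],(400,300),interpolation=cv2.INTER_CUBIC)]))
E
```

```text
t: 17.35
position: [619.6, 121.2, 321.9]
eef_rot: [150.9, -4.0, 99.5]
ft_force: [-0.8, 0.1, 0.2]
gripper_width: 0.546
gripper_force: 0.0
t 17.35 kiln [  3.    0.4 321.9] r 180.0 th 1.614 F [-0.8  0.1  0.2] w 48.0 lean 29.4
```

View pics/a3.png

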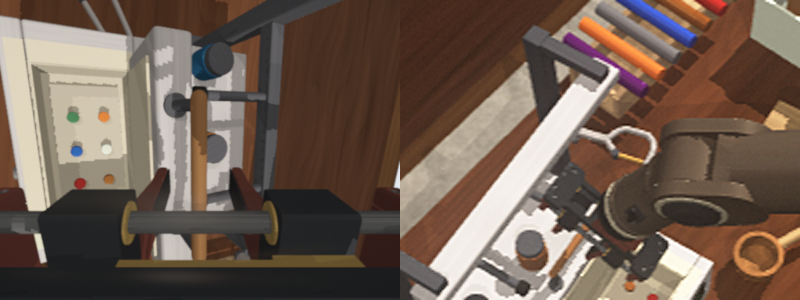

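The bar (column ~200 in the wrist half) stands free between the open fingers, near balance. I'll wait briefly to see which way it drifts.

```bash
cat >> h.py <<'E'
def barcol(lo=60,hi=150):
    import cv2
    im=manip.read_camera('wrist');h=cv2.cvtColor(im,cv2.COLOR_RGB2HSV)[lo:hi].astype(int)
    return im
def proj(w):
    p,R,s=pose();q=manip.camera_params('wrist');c=np.linalg.inv(q['T_tool_cam'])@np.r_[R.T@(w-p),1];u=q['K']@c[:3];return (u[:2]/u[2]).round(0)
E
python3 -m handwheel '[0.06,0,0,0,0, 0.06,0,0,0,0, 0.06,0,0,0,0]'|grep -E "ft|t:"
python3 - <<'E'
from h import *
import cv2
for th in(1.4,1.5,1.55,1.6,1.7,1.8): print(th,proj(lidp(th,(-187,0,5))),proj(lidp(th,(-187,50,5))))
im=manip.read_camera('wrist')
cv2.imwrite('pics/w4.png',im[100:384,100:412,::-1])
E
```

```text
t: 17.75
eef_rot: [150.9, -4.0, 99.5]
ft_force: [-0.0, 0.8, 1.0]
1.4 [212. 249.] [210. 156.]
1.5 [244. 244.] [244. 155.]
1.55 [259. 241.] [260. 155.]
1.6 [272. 239.] [274. 155.]
1.7 [295. 233.] [298. 154.]
1.8 [313. 227.] [316. 153.]
```

View pics/w4.png

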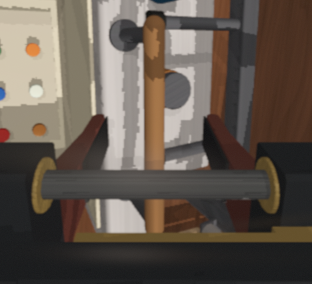

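```bash
cat >> h.py <<'E'
def bc(rows=(145,165)):
    im=manip.read_camera('wrist').astype(int);a=im[rows[0]:rows[1],215:330];m=(a[...,0]-a[...,2]>50)&(a[...,0]>110);
    c=np.where(m.sum(0)>10)[0]+215;print('t',manip.sense()['t'],'bar cols',c.min() if len(c) else None,c.max() if len(c) else None,round(np.median(c),1) if len(c) else None)
E
python3 -c "
from h import *
bc()"
python3 -m handwheel '[0.06,0,0,0,0, 0.06,0,0,0,0, 0.06,0,0,0,0, 0.06,0,0,0,0]'|grep -E "ft"
python3 -c "
from h import *
bc()"
```

```text
t 17.85 bar cols 247 315 255.5
ft_force: [0.6, -0.5, -1.1]
t 18.3 bar cols 247 315 255.5
```

```bash
python3 -m handwheel '[0.06,0,0,-0.02,0, 0.06,0,0,-0.045,0, 0,0,-0.015,-0.05,0, 0,0,-0.036,-0.05,0, 0,0,-0.036,-0.05,0]' 10|grep -E "ft|wid"; python3 -c "
from h import *
bc();lid()
for th in(1.4,1.5,1.55,1.6,1.7,1.8): print(th,proj(lidp(th,(-187,50,5))))"
```

```text
ft_force: [0.1, -0.2, -0.1]
gripper_width: 0.451
t 18.85 bar cols 301 329 308.5
t 18.85 kiln [-53.   -4.7 348. ] r 212.7 th 1.346 F [ 0.9 -0.9 -0.6] w 35.5 lean 29.3
1.4 [275. 144.]
1.5 [298. 144.]
1.55 [309. 144.]
1.6 [318. 144.]
1.7 [335. 144.]
1.8 [347. 144.]
```

```bash
python3 -m handwheel '[0,0,0,0,0, 0,0,0,0,0, 0,0,0,0.015,0, 0,0,0,0.03,0, 0,0,0,0.045,0]' 10|grep -E "ft|wid"; python3 -c "
from h import *
bc();lid();p,R,s=pose();print(R.T@(lidp(1.54)-p))
for th in(1.4,1.5,1.55,1.6,1.7,1.8): print(th,proj(lidp(th,(-187,50,5))))"
```

```text
ft_force: [-0.3, -0.1, -1.1]
gripper_width: 0.006
t 19.4 bar cols 318 326 322.0
t 19.4 kiln [-2.990e+01 -2.000e-01  3.064e+02] r 167.1 th 1.418 F [ 0.6  0.6 -1.7] w 0.7 lean 29.3
[ 0.42314535 36.44344667 -5.74298785]
1.4 [281. 154.]
1.5 [311. 154.]
1.55 [325. 154.]
1.6 [336. 153.]
1.7 [356. 153.]
1.8 [371. 152.]
```

```bash
python3 -m handwheel '[0,0,0.012,0.007,0, 0,0,0.019,0.0105,0, 0,0,0.024,0.0135,0, 0,0,0.029,0.016,0, 0,0,0.034,0.019,0]'|grep -E "ft|posi"; python3 -m handwheel '[0,0,0,0,0, 0,0,-0.005,-0.005,0, 0,0,-0.01,-0.01,0]'|grep ft; python3 -c "
from h import *
lid()
import cv2
cv2.imwrite('pics/w5.png',manip.read_camera('wrist')[:,:,::-1])"
```

```text
position: [625.0, 123.2, 309.3]
ft_force: [0.1, -0.0, -0.1]
ft_force: [-0.8, -0.1, 0.3]
t 20.2 kiln [ -6.2   1.2 312.8] r 171.0 th 1.561 F [-0.8 -0.1  0.3] w 0.3 lean 29.4
```

View pics/w5.png

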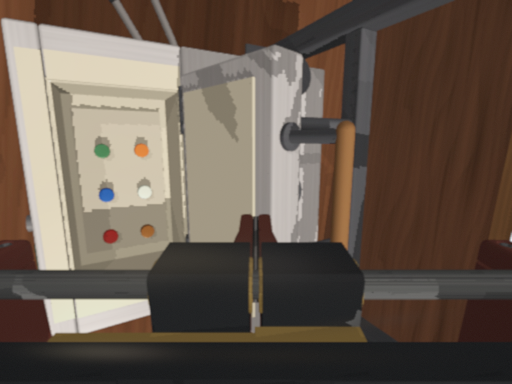

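The lid has gone over: the bar at column 344 is far behind the fingers. I'll retreat and turn the tool back.

```bash
python3 -m handwheel '[0,0,0,-0.04,0, 0,0,-0.01,-0.08,-0.15, 0,0,-0.02,-0.12,-0.3, 0,0,-0.03,-0.15,-0.45, 0,0,-0.03,-0.18,-0.6]'|grep -E "ft|posi"
python3 - <<'E'
from h import *
lid();p,R,s=pose();print(s['qpos'])
im=manip.read_camera('wrist')
import cv2
cv2.imwrite('pics/w6.png',im[:,:,::-1])
for th in(1.7,1.75,1.8,1.85): print(th,[proj(lidp(th,(-187,q,5))) for q in(-60,60)],proj(lidp(th,(-90,-162,5))))
a=np.radians(190.3);S=np.array([144,-199,0])+[115*np.cos(a)-35.5*np.sin(a),115*np.sin(a)+35.5*np.cos(a),226]
T=S+50*np.array([-np.sin(a),np.cos(a),0]);print(S,T);go(kw(T)+[0,0,120],-Rk[:,0])
E
```

```text
position: [516.1, 90.6, 428.3]
ft_force: [1.2, -1.1, -0.9]
t 20.75 kiln [-103.4  -17.8  428.3] r 304.4 th 1.251 F [ 1.2 -1.1 -0.9] w 0.7 lean 28.2
[ 59.44696953 -13.80203179 -58.33465516 106.20764194 -22.5835433
  54.89566885  34.78368228]
1.7 [array([290., 235.]), array([329., 142.])] [225. 264.]
1.75 [array([295., 236.]), array([333., 144.])] [227. 264.]
1.8 [array([299., 235.]), array([337., 146.])] [229. 263.]
1.85 [array([303., 235.]), array([340., 148.])] [231. 263.]
[  37.20069927 -254.49017359  226.        ] [  46.14081003 -303.68442548  226.        ]
t 20.8 kiln pos [-103.4  -18.9  435.6] z [ 0.464  0.119 -0.877] d [-0.3065 -0.0181  0.1313] twist -1.183
```

View pics/w6.png

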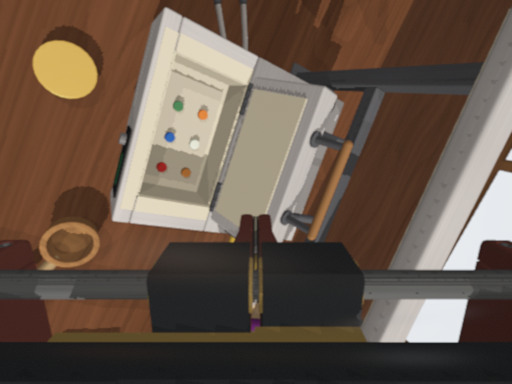

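Run:
```python
from h import *
p,R,s=pose();print(R.T@Rk@np.array([-10,-225,-40]))
```

```text
[-202.96468589 -104.30486723   15.83764354]
```

```bash
python3 -m handwheel '[0,-0.04,-0.021,0.003,-0.15, 0,-0.081,-0.042,0.006,-0.3, 0,-0.122,-0.063,0.009,-0.45, 0,-0.162,-0.083,0.012,-0.6, 0,-0.203,-0.104,0.016,-0.75]'|grep -E "ft|posi"
python3 - <<'E'
from h import *
p,R,s=pose();print(s['qpos'])
go(kw([46,-304,300]),-Rk[:,0])
import cv2
sc=manip.read_camera('scene')[90:240,150:350];tp=manip.read_camera('top')[100:250,200:400]
cv2.imwrite('pics/a7.png',cv2.resize(np.hstack([tp,sc])[:,:,::-1],(800,300),interpolation=cv2.INTER_CUBIC))
E
```

```text
position: [530.8, -130.8, 386.9]
ft_force: [0.6, -0.0, 0.7]
[ 56.3611053   -1.50469297 -36.24031567 106.80556195 -21.24521663
  52.50578175  97.76714596]
t 21.3 kiln pos [-114.7 -239.4  386.9] z [ 0.458  0.124 -0.88 ] d [-0.1247 -0.0153  0.1475] twist -0.48
```

View pics/a7.png

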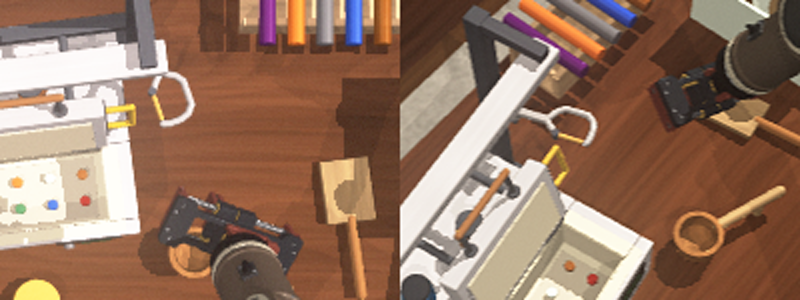

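Lid resting open; the eye stands at about (118,116) in the top half, the hook hangs outside it and is clear, with its gate hinge at (153,92) and tip at (163,123).

Run:
```python
from h import *
pin=np.array([144,-199])
for n,u,v,hf in [('gh',276.5,146,(80,-20)),('nose',281.5,161.5,(125,-22)),('gh2',276,146,(80,-20))]:
    k=wk(atz('top',u,v,227,1))[:2]-pin;print(n,k.round(1),np.hypot(*k).round(1),np.hypot(*hf),np.degrees(np.arctan2(k[1],k[0])-np.arctan2(hf[1],hf[0]))%360)
k=wk(atz('top',296.5,150,227,1))[:2];print('spine outer',k)
for n in(185,188,190.3,193):
    a=np.radians(n);print(n,pin+[115*np.cos(a)-35.5*np.sin(a),115*np.sin(a)+35.5*np.cos(a)])
```

```text
gh [-78.9   5.5] 79.1 82.46211251235322 190.05471330157204
nose [-127.7   -4.3] 127.8 126.92123541787639 191.90937907534334
gh2 [-78.8   7. ] 79.1 82.46211251235322 188.9519430706719
spine outer [  46.04626056 -252.61405628]
185 [  32.53163859 -244.3878222 ]
188 [  35.05981718 -250.15942305]
190.3 [  37.20069927 -254.49017359]
193 [  39.93320498 -259.45950855]
```

```bash
python3 -m handwheel '[0,-0.025,-0.003,0.03,-0.1, 0,-0.05,-0.006,0.06,-0.2, 0,-0.075,-0.009,0.09,-0.3, 0,-0.1,-0.012,0.12,-0.4, 0,-0.125,-0.015,0.147,-0.48]'|grep -E "ft|posi"
```

```text
position: [698.9, -175.2, 299.4]
ft_force: [-0.3, -0.1, 0.2]
```

```bash
cat >> h.py <<'E'
def hk(phi,off=16,hx=112,z=226):
    a=np.radians(phi);y=35.5+off
    return np.array([144+hx*np.cos(a)-y*np.sin(a),-199+hx*np.sin(a)+y*np.cos(a),z])
def tod(k):
    p,R,s=pose();return (R.T@(kw(k)-p)/1000).round(4)
E
python3 - <<'E'
from h import *
go(kw([46,-304,226]),-Rk[:,0]);p,R,s=pose();print((Rk.T@R).round(3),s['qpos'])
print('pre',tod(hk(190,40)))
for f in(190,180,170,164,160,157,155): print(f,hk(f).round(0),tod(hk(f)))
E
```

```text
t 21.9 kiln pos [  47.1 -303.2  299.4] z [ 0.458  0.125 -0.88 ] d [ 0.0352 -0.0068  0.064 ] twist -0.004
[[-0.883  0.003  0.469]
 [ 0.041  0.997  0.071]
 [-0.467  0.082 -0.88 ]] [ 45.86561725  22.47619789 -37.99202887  93.84963187   0.82063724
  42.70952064 107.98906407]
pre [0.035  0.0043 0.0652]
190 [  43. -269.  226.] [0.0396 0.0279 0.0649]
180 [  32. -250.  226.] [0.0498 0.0464 0.0613]
170 [  25. -230.  226.] [0.057  0.0666 0.0593]
164 [  22. -218.  226.] [0.0599 0.0792 0.059 ]
160 [  21. -209.  226.] [0.0611 0.0877 0.0591]
157 [  21. -203.  226.] [0.0617 0.0941 0.0594]
155 [  21. -198.  226.] [0.0619 0.0984 0.0597]
```

Down beside the hook, then swing it in to about 170°.

```bash
python3 -m handwheel '[0,0.018,0,0.033,0, 0,0.035,0.004,0.065,0, 0,0.04,0.028,0.065,0, 0,0.05,0.046,0.061,0, 0,0.057,0.0666,0.059,0]'|grep -E "ft|posi"
python3 - <<'E'
from h import *
p,R,s=pose();print(s['t'],wk(p).round(1),s['ft_force'])
for f in(166,164,162,160,158,157,156,155,154): print(f,tod(hk(f)))
E
```

```text
position: [666.2, -104.8, 226.9]
ft_force: [0.8, -1.2, -0.2]
22.4 [  22.9 -229.4  226.9] [ 0.79593089 -1.15736063 -0.17385777]
166 [0.0008 0.0075 0.0013]
164 [0.0017 0.0117 0.0013]
162 [0.0024 0.0159 0.0013]
160 [0.0029 0.0202 0.0014]
158 [0.0034 0.0245 0.0016]
157 [0.0036 0.0266 0.0017]
156 [0.0037 0.0287 0.0018]
155 [0.0038 0.0309 0.002 ]
154 [0.0039 0.033  0.0021]
```

```bash
python3 -m handwheel '[0,0.001,0.005,0.001,0, 0,0.002,0.01,0.001,0, 0,0.002,0.014,0.001,0, 0,0.002,0.016,0.001,0, 0,0.002,0.016,0.001,0]'|grep -E "ft|posi"; python3 -m handwheel '[0,0,0.003,0,0, 0,0.001,0.006,0,0, 0,0.001,0.006,0,0]'|grep -E "ft|posi"; python3 -m handwheel '[0,0,0.003,0,0, 0,0.0005,0.005,0,0, 0,0.0005,0.005,0,0]'|grep -E "ft|posi"
python3 -c "
from h import *
p,R,s=pose();print(s['t'],wk(p),tod(hk(155)))"
```

```text
position: [664.0, -91.8, 226.7]
ft_force: [-2.4, -3.9, 1.8]
position: [662.7, -85.6, 226.7]
ft_force: [-2.7, -4.1, 2.1]
position: [661.7, -79.9, 226.8]
ft_force: [-2.6, -4.0, 0.6]
23.5 [  21.29188728 -204.20132163  226.80662988] [0.0011 0.0058 0.0009]
```

```bash
for i in 1 2 3; do python3 -m handwheel '[0,0,0.0015,0,0, 0,0,0.003,0,0, 0,0,0.003,0,0]'|grep -E "ft|posi";done
python3 -c "
from h import *
p,R,s=pose();print(s['t'],wk(p),tod(hk(155)))"
```

```text
position: [661.2, -76.4, 226.9]
ft_force: [-2.5, -4.2, 0.6]
position: [660.8, -72.4, 227.1]
ft_force: [-2.0, -2.2, -0.9]
position: [660.5, -69.0, 227.4]
ft_force: [-0.9, -2.3, -1.2]
24.4 [  21.39538756 -193.24777562  227.39175185] [ 0.001  -0.0052  0.0005]
```

```bash
for i in 1 2 3; do python3 -m handwheel '[0,0,0.002,0,0, 0,0,0.002,0,0]'|grep -E "ft|posi";done
```

```text
position: [660.9, -66.3, 228.3]
ft_force: [0.5, 0.2, 0.8]
position: [660.4, -64.7, 228.3]
ft_force: [1.1, 0.2, 0.4]
position: [660.0, -63.6, 228.2]
ft_force: [-1.1, -0.6, 0.6]
```

Force rose to ~5 N and then dropped to zero, as expected when the gate springs shut. I'll withdraw and check numerically, since I've used all ten pictures.

```bash
python3 -m handwheel '[0,0,-0.02,0,0, 0,0,-0.06,0,0, 0,0,-0.1,0,0, 0,0,-0.12,-0.04,0, 0,0,-0.14,-0.08,0]'|grep -E "ft|posi"; python3 -m handwheel '[0,0.02,-0.04,-0.02,0, 0,0.04,-0.08,-0.04,0, 0,0.05,-0.12,-0.05,0, 0,0.05,-0.15,-0.05,0]'|grep -E "ft|posi"
python3 - <<'E'
from h import *
import cv2
def hookpix(n):
    im=manip.read_camera(n);h=cv2.cvtColor(im,cv2.COLOR_RGB2HSV)
    f=1
    p=manip.camera_params(n)
    def pr(k):
        c=np.array(p['R'])@kw(k)+p['t'];u=p['K']@c;return u[:2]/u[2]
    # segment of gate predicted for phi, shut: from (-40,-20) to (7,-20); spine outer
    def pt(phi,x,y,z=227):
        a=np.radians(phi);return pr([144+(120+x)*np.cos(a)-y*np.sin(a),-199+(120+x)*np.sin(a)+y*np.cos(a),z])
    print(n,'eye',pr([30,-162,227]).round(1))
    for phi in(152,155,158,162,166,172):
        sp=[pt(phi,x,30) for x in range(-38,0,6)]
        g=[pt(phi,x,-20) for x in range(-34,4,4)]
        smp=lambda q:[im[int(round(v)),int(round(u))].tolist() for u,v in q]
        print(phi,'spine',[tuple(c) for c in smp(sp)][::2]);print('   gate',[tuple(c) for c in smp(g)][::2])
hookpix('top');hookpix('scene')
p,R,s=pose();print(s['t'],wk(p))
E
```

```text
position: [637.9, -213.6, 285.9]
ft_force: [1.8, -0.8, -0.3]
position: [586.2, -375.1, 295.4]
ft_force: [-0.1, 0.9, -0.2]
top eye [267.5 158.5]
152 spine [(239, 228, 223), (252, 250, 249), (253, 250, 248), (229, 214, 208)]
   gate [(252, 233, 145), (255, 239, 140), (254, 233, 139), (254, 234, 130), (253, 231, 87)]
155 spine [(146, 96, 71), (134, 94, 74), (136, 91, 67), (142, 100, 81)]
   gate [(248, 242, 241), (250, 244, 243), (250, 244, 243), (249, 243, 241), (250, 218, 80)]
158 spine [(147, 95, 69), (141, 91, 69), (138, 91, 68), (135, 90, 71)]
   gate [(221, 205, 202), (249, 242, 241), (249, 243, 242), (250, 220, 95), (235, 223, 208)]
162 spine [(153, 100, 70), (153, 96, 72), (135, 87, 64), (133, 88, 65)]
   gate [(150, 100, 74), (147, 96, 74), (228, 201, 143), (253, 228, 84), (250, 245, 243)]
166 spine [(154, 97, 69), (153, 99, 70), (151, 96, 69), (142, 92, 67)]
   gate [(156, 103, 79), (149, 100, 79), (223, 167, 72), (176, 133, 65), (147, 103, 68)]
172 spine [(156, 98, 71), (162, 101, 73), (149, 96, 70), (140, 93, 68)]
   gate [(148, 96, 72), (154, 100, 74), (139, 94, 72), (137, 
[... 357 characters left out ...]
 93), (220, 210, 205)]
158 spine [(115, 67, 43), (127, 78, 54), (129, 78, 53), (139, 84, 56)]
   gate [(114, 73, 53), (114, 74, 55), (130, 87, 54), (235, 186, 71), (119, 77, 58)]
162 spine [(122, 75, 51), (124, 75, 51), (131, 80, 55), (128, 78, 52)]
   gate [(111, 73, 56), (102, 66, 50), (244, 199, 79), (137, 93, 55), (138, 86, 59)]
166 spine [(122, 75, 52), (122, 74, 51), (131, 81, 54), (132, 80, 54)]
   gate [(105, 69, 51), (105, 66, 50), (252, 219, 86), (128, 76, 55), (139, 104, 49)]
172 spine [(113, 70, 48), (125, 75, 51), (136, 82, 56), (131, 79, 52)]
   gate [(113, 71, 51), (246, 203, 81), (177, 135, 55), (191, 147, 59), (182, 156, 133)]
26.0 [ -87.7043952  -490.04198592  293.75907886]
```

The pixel check puts the spine at about 152°, with brass all along the shut-gate line. So the eye lies between gate and spine, and the gate is shut.

```bash
python3 -c "
from station import manip
print(manip.job_done())"
```

```text
the job is handed in; nothing more can be done
None
```

The lid rests open on its bumpers with the handle released, and the snap hook is closed round the eye with its gate shut. The job was handed in at about 26 s, and the arm was clear. I checked the gate by pixel code rather than by eye, because my ten picture views were used up.

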